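# Lock the hold-down bar over a pan lid

## Task

A pan lid is lying in the blue riveting fixture. Swing the steel hold-down bar over it by its black knob until the bar comes against its stop and the hole in the bar's end lies over the hole in the latch block; then take the red-headed locating pin from the wooden rack and put it down through both holes, fully home with its head on the bar, and let go.

Things in the scene. Friction and masses are not known exactly. Their poses are not given: they have to be found in the camera images.
- hold_bar (a joint): Angle of the flat steel bar (290 x 50 x 12 mm, top 87 mm above the table) about an upright pivot at the fixture's far end, rad. 0 = closed on its hard stop, its hole over the latch hole; grows to 1.0 counterclockwise from above (free near end goes to -y). Starts 0.45 to 0.8. Stays where left; about 2 N at the knob moves it. Its 22 mm hole is 240 mm from the pivot.
- bar_knob (a point): Grip point on the axis of the bar's upright round black knob (26 mm across; 48 mm tall above the bar, narrower in the lowest 16 mm): 32 mm above the bar's top, 16 mm below the knob's top, 170 mm from the pivot axis on the bar's midline (bar hole 70 mm farther out). x axis along the bar from its hole to the pivot, z up.
- latch_hole (a point): Mouth centre of the upright hole (22 mm across, 57 mm deep) in the aluminium latch block (46 mm square, top 72 mm above the table) at the fixture's near end. The closed bar lies 3 mm above it (bar's top 15 mm above this point). x axis: level, to the bar's pivot 240 mm away; z up. A yellow stop, 85 mm tall, stands on the block's +y side. The fixture is fixed.
- red_pin: Pin with a round red head, upright in a hole of a wooden rack 62 mm tall, head on the rack; the other pins (blue: too thick, black: too short) stand in the same row, 65 mm apart. Origin: nose tip; z up, x along the row. Shank 14 mm across, 55 mm long, lowest 16 mm tapering to 6; head 36 mm across, 34 tall. About 0.09 kg. Fully home its nose is 40 mm below the latch hole's mouth.
Mind the look-alikes: they are no part of the job. Several things have the shape of the red_pin; the one meant has the colours described above.

How it is judged (in metres and radians):
On the way, in this order (a step that is already met when the one before it is completed fails the run):
1. the hold-down bar is swung closed, its hole over the latch hole (value of joint hold_bar below 0.04 rad), for 0.2 s.
2. the red-headed pin is down through both holes (horizontal distance between red_pin and latch_hole below 0.012 m and z of red_pin in the frame of latch_hole below -0.034 m), for 0.2 s.
At the end, for the whole second after the job is handed in: The bar is closed (within 0.05 rad of its stop), and the red-headed pin stands upright (within 10 degrees) and at rest through the bar's hole into the latch hole: nose within 12 mm of the hole's axis and at least 34 mm below its mouth (fully home is 40 mm) (all of step 2 and value of joint hold_bar below 0.05 rad and angle between red_pin's own z axis and vertical below 0.17 rad and linear speed of red_pin below 0.02 m/s); the robot touches nothing.
It also fails if it takes over 51 s, if anything falls off the work surface, if the arm or the gripper's body presses on something with over 40 N, if the wrist force passes 120 N, or if a joint passes its speed limit or range.

## Robot

A 6-joint arm with a two-finger parallel gripper is mounted at the origin on the work surface. World frame = base frame: x ahead of the robot, y to its left, z up, the work surface at z = 0. Lengths are in mm, angles in rad, forces in N, time in s.
With the tool pointing down it reaches from about 275 to 875 mm from the base axis. Payload 12.5 kg.
Tool frame: the origin (TCP) lies at the very end of the fingers, on their centre line; the grasp point (between the pads) lies 19 mm behind it (grip_point_offset is the distance from the TCP to the grasp point, in mm); z points along the fingers, y is the line along which they close (so a half turn about z gives the same grasp; the last joint's range is limited). The gripper opens to 85 mm and grips with 20 to 120 N. Pads are 22 mm wide; open, the fingers measure 114 mm over their backs; the gripper's body (76 mm by 85 mm) begins 54 mm behind the grasp point. The pads swing forward as they close: fully open they stand 13 mm farther back than shut.
Start: joints at [1.236, 0.351, 1.652, -0, 1.139, -0.085], TCP at [135.934, 532.922, 231.29] pointing down, gripper open.
Joint ranges: [-2.75, 2.75], [-0.79, 2.1], [0.01, 2.65], [-1.57, 4.71], [0.07, 3.14], [-2.87, 2.87]. Speed limits (rad/s): [2.22, 2.22, 2.79, 3.14, 3.14, 3.14].

## Interface

Orientations are given as a unit quaternion [w, x, y, z].
In Python, from workcell import * gives the robot as it stands.
- The arm moves only by the tool servo_tool, never from a script. Its argument "steps" is a list of rows, each a list of 7 numbers: the shift along the world's x, y, z as a fraction of full scale, then the turn, a rotation vector about the world's x, y, z as a fraction of full scale, then the opening, from -1 (shut) to 1 (fully open). In form: [[tx, ty, tz, rx, ry, rz, grip], ...]. A call has 1 to 10 rows; each row is the pose to reach, as a shift and turn from the pose commanded when the call began; what a row does not reach only later rows make up. Full scale, the value 1, is 0.1 m for a shift and 60 degrees for a turn. A row lasts 1/8 s, in which the tool goes at most 62.5 mm and 10.7 degrees, less where a joint would pass 70% of its speed; a pose out of reach is approached as far as the arm can. A call with a number of a shift or a turn outside -1 to 1 is refused whole. A call with a gripper value outside its range is refused whole. The fingers move at their own pace and stop on an object; the grip force is fixed at half the most. Time passes only in rows, so rows that repeat a pose let the fingers close. It gives the time, the measured TCP pose, the force, the opening and the grip force at its end, in the units of the state.
- state(): the state, without advancing time (a new reading comes with each control period).
- grab_frame(name): name is "side" or "top"; returns (picture, depth): 480x640x3 uint8, red, green, blue; 480x640 float32, mm along the optical axis (not along the pixel's ray), 0 where there is no reading.
- camera_info(name): a dict with "vfov" (degrees; the focal length in pixels is half the picture's height over the tangent of half this angle, whatever the lens; pixels are square), "cx", "cy" (the principal point, pixels), "k1" (the pictures are not rectified: a ray, as slopes to the right and down, at radius r is drawn at 1 + k1 r^2 times it, then the intrinsics apply), "position" and "attitude" of the camera in the world. Camera axes: x right, y down, z forward; pixel columns grow to the right and rows downward; lengths in mm; the calibration is good to about 2 mm. A picture is of the moment at which its call begins. camera_info takes no time and is no camera call.
- finish_job(): hands the job in; it is judged then, once.
Trained networks look in the newest picture that a camera, given by its name, has taken for a name from the list of things; names that differ only in an ending like _2 or _b are one class to them, and where a whole thing is asked for, a point or a joint stands for the part that bears it (a point fixed in the world has none). Each returns a list of dicts, best first, with "p" (0 to 1); they miss things now and then, are a little off and sometimes report something else, mostly with a low value. They report only what shows in the picture. A call takes as long as a camera call. They do not tell look-alikes from the thing itself.
- boxes_of(camera, thing): "point" ([x, y, z] in mm, in world coordinates, good to about 4 mm: the middle of the surface that is visible of it).
The state is a dict: "clock": time; "joints": joint angles; "dq": joint speeds; "tau": joint torques, N m; "ee_pos": TCP position; "tcp_rot": TCP orientation; "ft_force": force on the tool from outside, world axes, zero at the start; "moment": the same for the moment, N m; "grip_width": finger opening in mm; "finger_force": force on a finger pad.
Only numpy, scipy, OpenCV 4.12 (cv2) and the standard library are available. Lean on these libraries where they do the work, as an engineer would, in place of code of your own. Each camera call takes 0.05 s, during which the arm holds its last target. There are 200 camera calls.

## Working session

There is one attempt and no reset: what is moved stays moved. The work goes in short steps, Python scripts to look and compute and a tool call to move; the robot and the scene stay as the last step left them, time stands still between calls to the robot, and variables do not carry over. Pictures are saved under pics/ and viewed, at most 10 in all, crops included, and the job is handed in when it is done.

Besides the shell and the picture viewer there is one more tool, called after ">>>" as a command line: name --pt "numbers of a row" for each row, then --argument value for the rest. servo_tool: Moves the arm, as the interface text tells. Its arguments: {"type":"object","properties":{"steps":{"type":"array"}},"required":["steps"]}

```bash
mkdir -p pics; cat > h.py <<'E'
from workcell import *
import numpy as np, cv2
from scipy.spatial.transform import Rotation as R
def cam(n):
    c=camera_info(n); f=240/np.tan(np.radians(c["vfov"])/2)
    a=np.array(c["attitude"],float)
    M=a if a.shape==(3,3) else R.from_quat(np.r_[a[1:],a[0]]).as_matrix()
    return c,f,M
def cloud(n,d):
    c,f,M=cam(n); v,u=np.mgrid[0:480,0:640]
    K=np.array([[f,0,c["cx"]],[0,f,c["cy"]],[0,0,1]])
    s=cv2.undistortPoints(np.stack([u.ravel(),v.ravel()],1).astype(np.float64)[:,None],K,np.array([c["k1"],0,0,0.]))[:,0]
    P=np.c_[s,np.ones(len(s))]*d.reshape(-1,1)
    return (P@M.T+np.array(c["position"])).reshape(480,640,3)
def save(n,p): cv2.imwrite("pics/"+n,p[...,::-1])
E
python3 - <<'E'
from h import *
for n in("top","side"):
    p,d=grab_frame(n); save(n+"0.png",p); np.savez(n+"0.npz",p=p,d=d)
    print(n,camera_info(n))
    for t in("hold_bar","bar_knob","latch_hole","red_pin"):
        try: print(t,boxes_of(n,t))
        except Exception as e: print(t,e)
print(state())
E
```

```text
top {'vfov': 54.817808023226725, 'cx': 320.5672555829251, 'cy': 234.38529006911534, 'k1': 0.0324519352435578, 'position': array([449.4721464 , 106.2172551 , 938.71297161]), 'attitude': array([-0.04520059,  0.71420444, -0.69662405,  0.05083166])}
hold_bar [{'point': [613.1, -107.2, 88.4], 'p': 0.95}]
bar_knob [{'point': [607.2, -105.6, 83.9], 'p': 0.94}]
latch_hole [{'point': [573.6, -30.4, 31.4], 'p': 0.94}]
red_pin [{'point': [594.1, 257.3, 95.9], 'p': 0.87}, {'point': [611.9, 359.9, 92.0], 'p': 0.84}, {'point': [677.8, 307.5, 90.5], 'p': 0.82}, {'point': [624.4, 172.2, 87.5], 'p': 0.59}, {'point': [697.9, 240.0, 91.3], 'p': 0.57}, {'point': [574.9, -27.2, 30.4], 'p': 0.46}]
side {'vfov': 47.458034275153665, 'cx': 320.281514066462, 'cy': 236.38397796332066, 'k1': -0.1455316022305983, 'position': array([ 215.16101928, -360.82272229,  653.90369197]), 'attitude': array([-0.36935433,  0.8731767 , -0.28961687,  0.13138458])}
hold_bar [{'point': [573.9, -132.6, 87.6], 'p': 0.75}]
bar_knob [{'point': [571.4, -137.3, 87.0], 'p': 0.94}]
latch_hole [{'point': [550.6, -52.2, 33.1], 'p': 0.96},
[... 262 characters left out ...]
'p': 0.78}]
{'clock': 0.5, 'joints': array([ 1.23641026e+00,  3.50720700e-01,  1.65180698e+00, -1.41918133e-05,
        1.13909472e+00, -8.45977559e-02]), 'dq': array([-0.00010968,  0.00046355,  0.00065289, -0.0015401 ,  0.0009395 ,
       -0.00015338]), 'tau': array([-1.03303923e-03, -5.05730689e+01, -2.91486204e+01, -1.09126458e-04,
        1.03392205e-03, -4.74771454e-06]), 'ee_pos': array([135.93111268, 532.92030661, 231.27555562]), 'tcp_rot': array([ 3.21027564e-06,  1.24566766e-01,  9.92211228e-01, -1.58911036e-05]), 'ft_force': array([ 0.24885905,  0.10716677, -0.05800785]), 'moment': array([-0.04671906,  0.02928734,  0.04664728]), 'finger_force': 0.0, 'grip_width': 85.56327096252221}
```

View pics/top0.png

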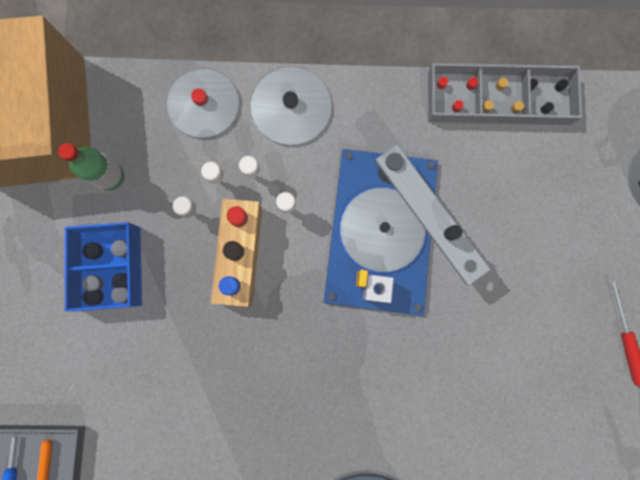

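View pics/side0.png

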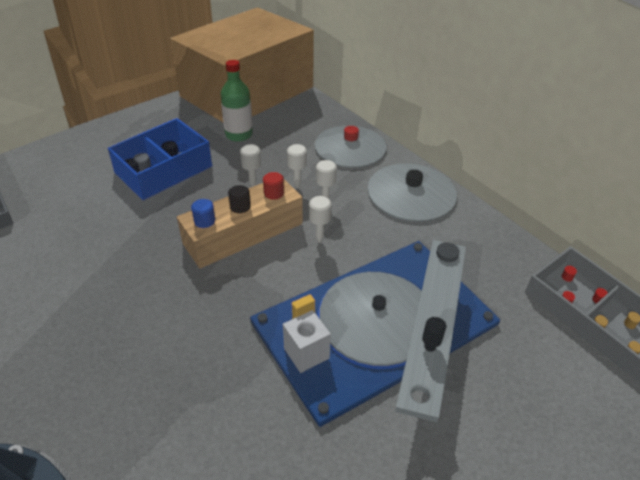

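Top view: red pin head at (236,216) in the rack; black pin (233,251) and blue (229,286) share its row. Other red things: lid knob (199,96), bottle cap (67,151), small red pieces (443–472,82). White pegs stand near the red pin at (210,171), (248,164), (285,201), (181,206). Bar knob (453,233), bar hole (470,266), pivot (395,161), latch hole (379,289). I choose the head at (236,216) and will measure from depth.

```bash
python3 - <<'E'
from h import *
z=np.load("top0.npz"); C=cloud("top",z["d"]); p=z["p"]; s=np.load("side0.npz"); S=cloud("side",s["d"])
hs=cv2.cvtColor(p,cv2.COLOR_RGB2HSV); hs2=cv2.cvtColor(s["p"],cv2.COLOR_RGB2HSV)
for n,CC,H,reds,blues in(("top",C,hs,(236,216),(229,286)),("side",S,hs2,(273,186),(203,212))):
  for nm,(u,v),lo in(("red",reds,None),("blue",blues,None)):
    m=np.zeros((480,640),bool); m[v-18:v+18,u-18:u+18]=1
    h=H[...,0].astype(int)
    m&=((h<8)|(h>172) if nm=="red" else (abs(h-112)<12))&(H[...,1]>130)
    q=CC[m]; q=q[q[:,2]>70]; t=q[q[:,2]>np.percentile(q[:,2],80)-6]
    print(n,nm,len(t),(t.min(0)+t.max(0))/2,np.median(t,0),q.max(0))
for nm,(u,v) in dict(pivot=(395,161),knob=(453,232),hole=(470,266),latch=(379,289),w1=(210,171),w2=(248,164),w3=(285,201),w4=(181,206),black=(233,251),stop=(362,279)).items(): print(nm,C[v,u].round(),C[v-6:v+7,u-6:u+7].reshape(-1,3).max(0).round())
# latch block top, bar top
for n,CC in(("top",C),("side",S)):
  P=CC.reshape(-1,3)
  b=P[(abs(P[:,2]-72)<5)&(abs(P[:,0]-515)<60)&(abs(P[:,1]+22)<50)]
  b=b[:]; print(n,"latch",len(b),b.min(0),b.max(0), b.mean(0)) if len(b) else None
  g=P[(abs(P[:,2]-87)<6)&(P[:,0]>450)&(P[:,0]<800)&(P[:,1]<-30)&(P[:,1]>-300)]
  r=cv2.minAreaRect(g[:,:2].astype(np.float32)); print(n,"bar",len(g),r)
crops=np.hstack([cv2.resize(p[130:320,160:310],(600,600))[:, :400] if 0 else cv2.resize(p[130:320,160:310],(400,507)), cv2.resize(p[130:320,320:510],(400,507))])
save("crop1.png",crops)
E
```

```text
top red 274 [597.46564304 257.99120315  94.8641221 ] [596.79556453 258.01969168  94.70383707] [614.41913825 274.75040163  99.5952591 ]
top blue 263 [467.62223448 265.99160523  94.22418037] [468.11008371 265.29836716  94.84800755] [482.92538969 282.26595847  98.2422115 ]
side red 232 [412.63235418 -42.9401055  371.3366883 ] [591.96328308 254.95310233  94.11755759] [610.10368908 274.94251129 653.90369197]
side blue 260 [348.5929251  -39.73241171 371.5487054 ] [463.42762673 262.32362054  94.52472821] [482.02483091 281.35789887 653.90369197]
pivot [707. -36.  96.] [722. 106. 939.]
knob [ 570. -131.  134.] [ 603. -121.  138.]
hole [ 521. -204.   -0.] [ 531. -164.   90.]
latch [470. -18.  16.] [480. 106. 939.]
w1 [681. 312.  88.] [694. 324.  91.]
w2 [696. 241.  90.] [709. 254. 939.]
w3 [628. 169.  85.] [640. 181.  92.]
w4 [613. 362.  87.] [625. 400.  92.]
black [530. 260.  93.] [542. 272.  99.]
stop [486.  22.  81.] [501. 106. 939.]
top latch 404 [455.02514813 -35.10570804  67.07253015] [499.17343018  27.5385013   76.79839832] [474.90812568  -9.91420775  71.00800685]
top bar 3432 ((611.3798828125, -105.73924255371094), (290.0254821777344, 52.32120895385742), 36.20481491088867)
side latch 746 [455.00455151 -35.77185513  67.02790743] [498.54212891  27.70149874  76.78564398] [475.44720459  -8.14800504  70.72913352]
side bar 5469 ((610.3674926757812, -105.04644012451172), (294.23797607421875, 50.85592269897461), 36.22260665893555)
```

View pics/crop1.png

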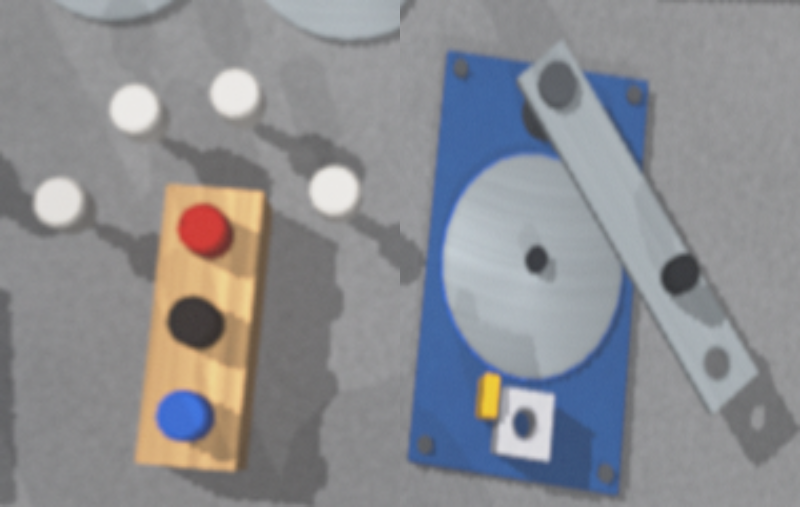

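Crop confirms: red-headed pin at the far end of the rack, with the bar knob and latch block clear of it. I head for the knob, at about (571,-135).

>>> servo_tool --pt "0.31 -0.5 0 0 0 0.15 1" --pt "0.62 -1 0 0 0 0.3 1" --pt "0.62 -1 0 0 0 0.3 1"

```text
clock: 0.88
ee_pos: [199.2, 430.7, 231.5]
tcp_rot: [0.0, -0.032, 0.999, -0.0]
ft_force: [0.5, 0.6, -0.1]
grip_width: 85.1
finger_force: 0.0
```

>>> servo_tool --pt "0.31 -0.5 0 0 0 0.15 1" --pt "0.62 -1 0 0 0 0.3 1" --pt "0.62 -1 0 0 0 0.3 1"

```text
clock: 1.25
ee_pos: [261.1, 331.6, 231.5]
tcp_rot: [0.0, -0.187, 0.982, 0.0]
ft_force: [1.4, 0.8, -0.1]
grip_width: 85.3
finger_force: 0.0
```

>>> servo_tool --pt "0.31 -0.5 0 0 0 0.15 1" --pt "0.62 -1 0 0 0 0.24 1" --pt "0.62 -1 0 0 0 0.24 1"

```text
clock: 1.62
ee_pos: [323.6, 231.4, 231.5]
tcp_rot: [0.0, -0.307, 0.952, 0.0]
ft_force: [-0.2, -0.3, 0.4]
grip_width: 85.5
finger_force: 0.0
```

>>> servo_tool --pt "0.31 -0.5 0 0 0 0 1" --pt "0.62 -1 0 0 0 0 1" --pt "0.62 -1 0 0 0 0 1"

```text
clock: 2.0
ee_pos: [385.4, 132.1, 231.4]
tcp_rot: [0.0, -0.307, 0.952, -0.0]
ft_force: [-0.2, 0.8, 0.0]
grip_width: 85.7
finger_force: 0.0
```

>>> servo_tool --pt "0.31 -0.5 0 0 0 0 1" --pt "0.62 -1 0 0 0 0 1" --pt "0.62 -1 0 0 0 0 1"

```text
clock: 2.38
ee_pos: [447.4, 32.7, 231.2]
tcp_rot: [0.0, -0.308, 0.951, 0.0]
ft_force: [-0.6, -0.3, -0.1]
grip_width: 85.3
finger_force: 0.0
```

>>> servo_tool --pt "0.31 -0.5 0 0 0 0 1" --pt "0.62 -1 0 0 0 0 1" --pt "0.62 -1 0 0 0 0 1"

```text
clock: 2.75
ee_pos: [509.4, -66.8, 230.9]
tcp_rot: [0.0, -0.309, 0.951, 0.0]
ft_force: [-1.2, 0.6, -0.1]
grip_width: 85.2
finger_force: 0.0
```

>>> servo_tool --pt "0.31 -0.34 0 0 0 0 1" --pt "0.61 -0.68 0 0 0 0 1" --pt "0.61 -0.68 0 0 0 0 1" --pt "0.61 -0.68 -0.3 0 0 0 1" --pt "0.61 -0.68 -0.5 0 0 0 1" --pt "0.61 -0.68 -0.5 0 0 0 1"

```text
clock: 3.5
ee_pos: [568.0, -132.1, 180.2]
tcp_rot: [-0.001, -0.31, 0.951, 0.001]
ft_force: [0.0, 0.2, 0.7]
grip_width: 85.6
finger_force: 0.0
```

```bash
python3 - <<'E'
from h import *
p,d=grab_frame("side"); save("s1.png",cv2.resize(p[200:440,380-140:560],(800,600)))
for n in ("top","side"):
  # latch hole at z=72 via rays
  u,v=dict(top=(379.0,289.0),side=(306,329.5))[n]; c,f,M=cam(n)
  K=np.array([[f,0,c["cx"]],[0,f,c["cy"]],[0,0,1]])
  s=cv2.undistortPoints(np.array([[[u,v]]],float),K,np.array([c["k1"],0,0,0.]))[0,0]
  r=M@np.r_[s,1]; o=np.array(c["position"]); print(n,o+r*(72-o[2])/r[2])
E
```

```text
top [468.33258628 -10.43412886  72.        ]
side [466.30185699 -12.39507434  72.        ]
```

View pics/s1.png

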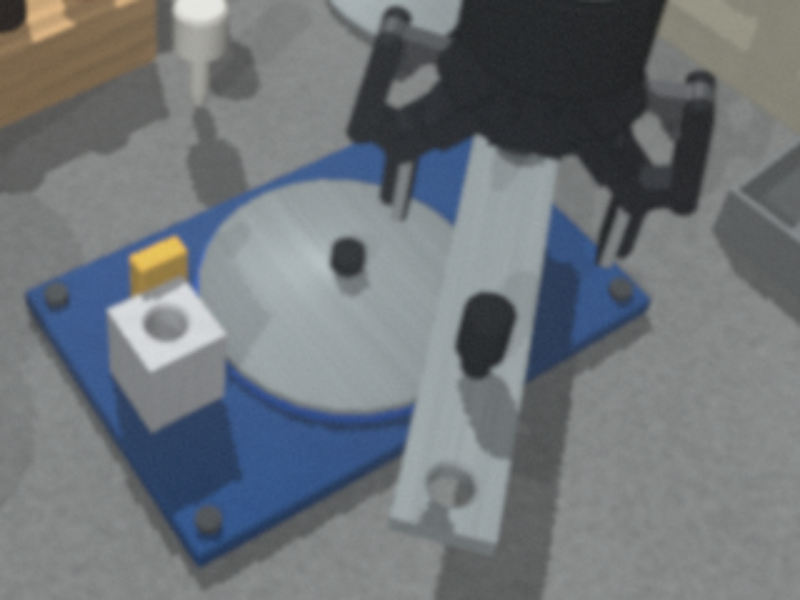

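The crop shows the open fingers straddling the bar line above the knob (485,335 in the crop), and the latch hole at (165,322). Descend and grip.

>>> servo_tool --pt "0.02 -0.02 -0.4 0 0 0 1" --pt "0.02 -0.02 -0.82 0 0 0 1" --pt "0.02 -0.02 -0.82 0 0 0 1" --pt "0.02 -0.02 -0.82 0 0 0 -0.6" --pt "0.02 -0.02 -0.82 0 0 0 -0.8" --pt "0.02 -0.02 -0.82 0 0 0 -0.8" --pt "0.02 -0.02 -0.82 0 0 0 -0.8" --pt "0.02 -0.02 -0.82 0 0 0 -0.8"

```text
clock: 4.55
ee_pos: [571.4, -137.3, 100.5]
tcp_rot: [0.001, -0.31, 0.951, -0.0]
ft_force: [-1.8, 0.3, 7.7]
grip_width: 24.4
finger_force: 58.7
```

>>> servo_tool --pt "-0.05 0.08 0 0 0 -0.05 -0.8" --pt "-0.105 0.16 0 0 0 -0.11 -0.8" --pt "-0.16 0.265 0 0 0 -0.175 -0.8" --pt "-0.21 0.375 0 0 0 -0.24 -0.8" --pt "-0.25 0.485 0 0 0 -0.31 -0.8" --pt "-0.283 0.6 0 0 0 -0.375 -0.8" --pt "-0.308 0.715 0 0 0 -0.44 -0.8" --pt "-0.324 0.833 0 0 0 -0.51 -0.8" --pt "-0.324 0.833 0 0 0 -0.51 -0.8"

```text
clock: 5.68
ee_pos: [538.4, -53.2, 100.5]
tcp_rot: [0.0, -0.048, 0.999, -0.0]
ft_force: [-6.0, 0.3, 11.3]
grip_width: 24.5
finger_force: 59.7
```

>>> servo_tool --pt "-0.007 0.1 0 0 0 -0.06 -0.8" --pt "-0.009 0.18 0 0 0 -0.1 -0.8" --pt "-0.006 0.26 0 0 0 -0.15 -0.8" --pt "-0.001 0.31 0 0 0 -0.175 -0.8" --pt "0.0 0.33 0 0 0 -0.185 -0.8" --pt "0.0 0.33 0 0 0 -0.185 -0.8"

```text
clock: 6.42
ee_pos: [538.0, -20.4, 100.4]
tcp_rot: [-0.001, 0.049, 0.999, 0.0]
ft_force: [-8.9, 2.8, 14.0]
grip_width: 24.6
finger_force: 60.0
```

>>> servo_tool --pt "0 0.01 0 0 0 0 -0.8" --pt "0 0.02 0 0 0 0 -0.8" --pt "0 0.02 0 0 0 0 -0.8"

```text
clock: 6.8
ee_pos: [538.1, -18.9, 100.5]
tcp_rot: [-0.0, 0.049, 0.999, -0.0]
ft_force: [-8.8, -0.2, 13.1]
grip_width: 24.4
finger_force: 59.9
```

>>> servo_tool --pt "0 0.015 0 0 0 0 -0.8" --pt "0 0.03 0 0 0 0 -0.8" --pt "0 0.03 0 0 0 0 -0.8"

```text
clock: 7.18
ee_pos: [538.2, -17.5, 100.5]
tcp_rot: [-0.0, 0.049, 0.999, -0.001]
ft_force: [-8.2, -13.0, 11.6]
grip_width: 24.5
finger_force: 60.1
```

>>> servo_tool --pt "0 0.015 0 0 0 0 -0.8" --pt "0 0.015 0 0 0 0 -0.8"

```text
clock: 7.42
ee_pos: [538.3, -17.4, 100.5]
tcp_rot: [-0.0, 0.049, 0.999, -0.002]
ft_force: [-8.4, -25.5, 11.4]
grip_width: 24.2
finger_force: 60.5
```

>>> servo_tool --pt "0 -0.02 0 0 0 0 1" --pt "0 -0.02 0 0 0 0 1" --pt "0 -0.02 0 0 0 0 1" --pt "0 -0.02 0 0 0 0 1" --pt "0 -0.02 0.4 0 0 0 1" --pt "0 -0.02 0.9 0 0 0 1" --pt "0 -0.02 0.9 0 0 0 1"

```text
clock: 8.3
ee_pos: [540.3, -16.3, 192.7]
tcp_rot: [0.003, 0.049, 0.999, -0.0]
ft_force: [0.3, 0.6, -0.7]
grip_width: 85.2
finger_force: 0.0
```

>>> servo_tool --pt "0.1 0.5 0 0 0 0.03 1" --pt "0.2 1 0 0 0 0.03 1" --pt "0.2 1 0 0 0 0.03 1"

```text
clock: 8.68
ee_pos: [558.3, 86.5, 188.2]
tcp_rot: [-0.001, 0.032, 1.0, 0.0]
ft_force: [-0.4, 0.0, -0.8]
grip_width: 85.2
finger_force: 0.0
```

>>> servo_tool --pt "0.1 0.5 0 0 0 0 1" --pt "0.2 1 0 0 0 0 1" --pt "0.2 1 0 0 0 0 1"

```text
clock: 9.05
ee_pos: [578.3, 185.7, 188.2]
tcp_rot: [-0.0, 0.032, 0.999, -0.0]
ft_force: [-1.1, 0.3, -0.1]
grip_width: 85.6
finger_force: 0.0
```

```bash
python3 - <<'E'
from h import *
p,d=grab_frame("side"); p2,d2=grab_frame("top"); np.savez("a2.npz",p=p,d=d,p2=p2,d2=d2)
save("c2.png",np.hstack([cv2.resize(p[260:420,240:400],(400,400)),cv2.resize(p2[230:330,320:420],(400,400))]))
for n,q in(("side",d),("top",d2)):
  P=cloud(n,q).reshape(-1,3)
  g=P[(abs(P[:,2]-87)<5)&(P[:,0]>430)&(P[:,0]<640)&(P[:,1]<40)&(P[:,1]>-90)&((P[:,0]>500)|(P[:,1]<12))]
  print(n,cv2.minAreaRect(g[:,:2].astype(np.float32)))
E
```

```text
side ((543.0707397460938, -12.547492980957031), (65.0049819946289, 201.15220642089844), 83.6692123413086)
top ((543.9957275390625, -10.741390228271484), (65.26603698730469, 197.84945678710938), 84.03578186035156)
```

View pics/c2.png

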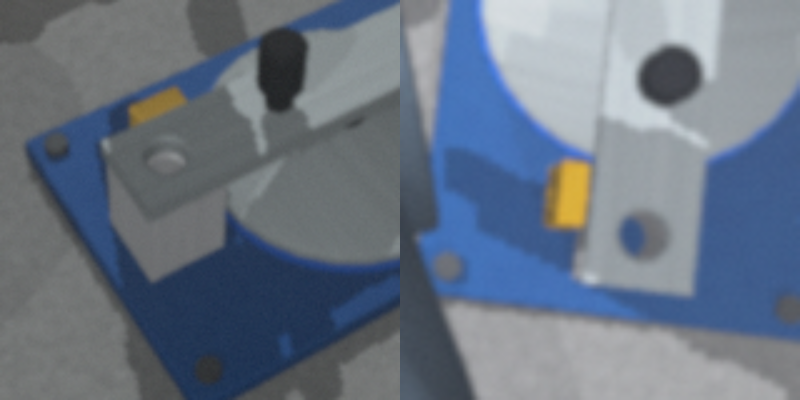

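The bar lies closed against the yellow stop, and the hole shows through at side crop (165,158) and top crop (643,235). On to the pin.

```bash
python3 - <<'E'
from h import *
def ray(n,u,v,z):
  c,f,M=cam(n); K=np.array([[f,0,c["cx"]],[0,f,c["cy"]],[0,0,1]])
  s=cv2.undistortPoints(np.array([[[u,v]]],float),K,np.array([c["k1"],0,0,0.]))[0,0]
  r=M@np.r_[s,1]; o=np.array(c["position"]); return (o+r*(z-o[2])/r[2]).round(1)
print("hole",ray("top",380.75,288.75,87),ray("side",306,323.2,87))
z=np.load("top0.npz"); p=z["p"]
for n,f,(u,v) in(("top","top0.npz",(236,216)),("side","side0.npz",(273,186))):
  p=np.load(f)["p"]; H=cv2.cvtColor(p,cv2.COLOR_RGB2HSV); m=np.zeros((480,640),np.uint8)
  h=H[...,0].astype(int); m[v-18:v+18,u-18:u+18]=(((h<8)|(h>172))&(H[...,1]>130))[v-18:v+18,u-18:u+18]
  M=cv2.moments(m,True); print(n,"head mid",ray(n,M["m10"]/M["m00"],M["m01"]/M["m00"],80), M["m00"])
E
```

```text
hole [468.5 -11.6  87. ] [465.7 -13.3  87. ]
top head mid [597.7 259.7  80. ] 304.0
side head mid [593.1 256.6  80. ] 457.0
```

>>> servo_tool --pt "0.09 0.4 0 0 0 0 1" --pt "0.18 0.72 0 0 0 0 1" --pt "0.18 0.72 -0.1 0 0 0 1" --pt "0.18 0.72 -0.4 0 0 0 1" --pt "0.18 0.72 -0.6 0 0 0 1" --pt "0.18 0.72 -0.6 0 0 0 1"

```text
clock: 9.9
ee_pos: [595.7, 254.4, 127.6]
tcp_rot: [-0.002, 0.034, 0.999, -0.001]
ft_force: [-0.4, -0.2, -0.9]
grip_width: 85.1
finger_force: 0.0
```

```bash
python3 - <<'E'
from h import *
p,d=grab_frame("side"); save("s3.png",cv2.resize(p[90:270,150:390],(800,600)))
print(state()["ee_pos"])
E
```

```text
[596.48095706 254.84240845 129.05354716]
```

View pics/s3.png

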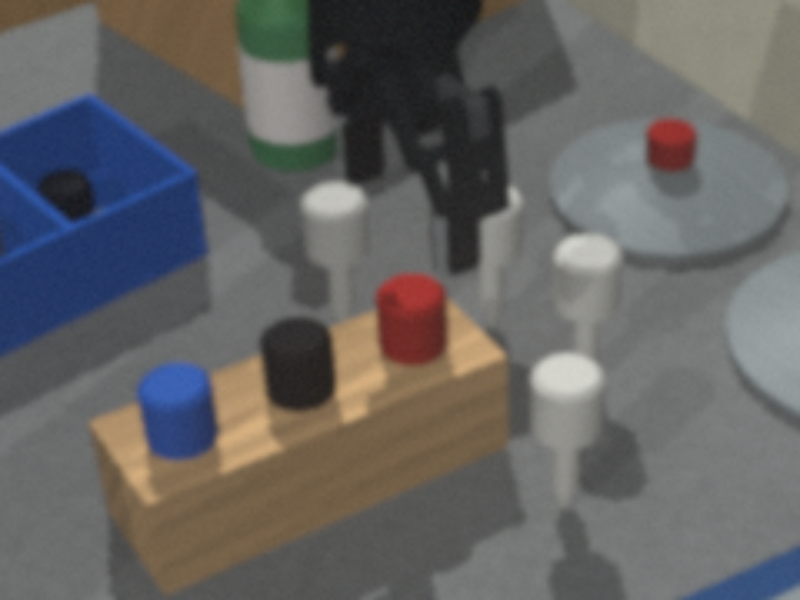

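The open gripper straddles the red head (410,318 in the crop) and clears the white pegs. Descend with a +3 mm y correction and grip.

>>> servo_tool --pt "0 0.03 -0.2 0 0 0 1" --pt "0 0.03 -0.4 0 0 0 1" --pt "0 0.03 -0.6 0 0 0 1" --pt "0 0.03 -0.6 0 0 0 1" --pt "0 0.03 -0.6 0 0 0 -0.4" --pt "0 0.03 -0.6 0 0 0 -0.5" --pt "0 0.03 -0.6 0 0 0 -0.5" --pt "0 0.03 -0.6 0 0 0 -0.5" --pt "0 0.03 -0.6 0 0 0 -0.5"

```text
clock: 11.08
ee_pos: [597.0, 258.9, 70.3]
tcp_rot: [0.001, 0.033, 0.999, 0.0]
ft_force: [-0.6, -1.2, 6.9]
grip_width: 34.1
finger_force: 60.0
```

>>> servo_tool --pt "0 0 0.2 0 0 0 -0.5" --pt "0 0 0.5 0 0 0 -0.5" --pt "0 0 1 0 0 0 -0.5" --pt "0 0 1 0 0 0 -0.5"

```text
clock: 11.58
ee_pos: [598.5, 259.4, 174.7]
tcp_rot: [0.004, 0.033, 0.999, 0.001]
ft_force: [-0.2, 0.2, -1.2]
grip_width: 33.7
finger_force: 59.8
```

>>> servo_tool --pt "-0.1 -0.3 0.2 0 0 0 -0.5" --pt "-0.2 -0.6 0.3 0 0 0 -0.5" --pt "-0.43 -0.9 0.3 0 0 0 -0.5" --pt "-0.43 -0.9 0.3 0 0 0 -0.5"

```text
clock: 12.08
ee_pos: [552.4, 167.2, 199.6]
tcp_rot: [-0.0, 0.034, 0.999, -0.0]
ft_force: [-0.2, 0.5, -0.5]
grip_width: 34.0
finger_force: 60.0
```

>>> servo_tool --pt "-0.15 -0.3 0 0 0 0 -0.5" --pt "-0.3 -0.6 0 0 0 0 -0.5" --pt "-0.43 -0.9 0 0 0 0 -0.5" --pt "-0.43 -0.9 0 0 0 0 -0.5"

```text
clock: 12.58
ee_pos: [510.3, 77.8, 199.5]
tcp_rot: [-0.0, 0.034, 0.999, -0.0]
ft_force: [0.0, -0.6, -1.1]
grip_width: 34.3
finger_force: 60.1
```

>>> servo_tool --pt "-0.15 -0.3 0 0 0 0 -0.5" --pt "-0.3 -0.6 0 0 0 0 -0.5" --pt "-0.43 -0.9 0 0 0 0 -0.5" --pt "-0.43 -0.9 -0.3 0 0 0 -0.5" --pt "-0.43 -0.9 -0.3 0 0 0 -0.5" --pt "-0.43 -0.9 -0.3 0 0 0 -0.5"

```text
clock: 13.32
ee_pos: [468.3, -10.7, 170.0]
tcp_rot: [0.0, 0.033, 0.999, 0.0]
ft_force: [-0.4, 0.0, -1.4]
grip_width: 33.9
finger_force: 60.1
```

```bash
python3 - <<'E'
from h import *
s=state(); print(s["ee_pos"],s["ft_force"],s["grip_width"])
p,d=grab_frame("side"); save("s4.png",cv2.resize(p[240:405,220:440],(800,600)))
E
```

```text
[468.26831351 -10.71857101 170.00609193] [-0.35417743  0.02370675 -1.41636678] 33.916183050449646
```

View pics/s4.png

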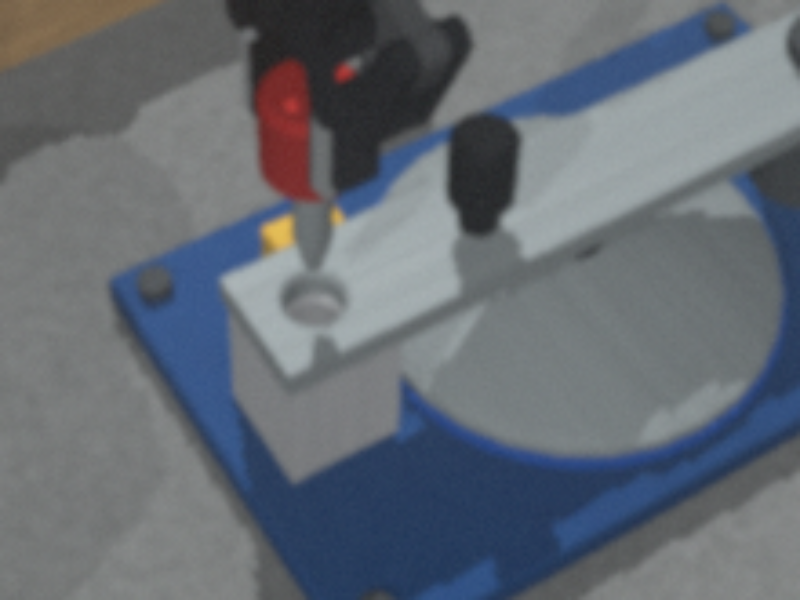

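Crop shows the nose (315,268) directly above the bar hole (314,298). Insert gently.

>>> servo_tool --pt "0 0 -0.1 0 0 0 -0.5" --pt "0 0 -0.2 0 0 0 -0.5" --pt "0 0 -0.25 0 0 0 -0.5" --pt "0 0 -0.3 0 0 0 -0.5"

```text
clock: 13.88
ee_pos: [467.5, -11.3, 138.9]
tcp_rot: [-0.0, 0.033, 0.999, 0.0]
ft_force: [-0.4, 0.2, -0.4]
grip_width: 33.9
finger_force: 60.1
```

>>> servo_tool --pt "0 0 -0.05 0 0 0 -0.5" --pt "0 0 -0.1 0 0 0 -0.5" --pt "0 0 -0.15 0 0 0 -0.5" --pt "0 0 -0.15 0 0 0 -0.5"

```text
clock: 14.38
ee_pos: [467.4, -11.2, 123.9]
tcp_rot: [-0.0, 0.033, 0.999, 0.0]
ft_force: [-0.1, 0.4, -1.6]
grip_width: 33.8
finger_force: 60.1
```

Nose is at about z = 61 with no contact force, so it is through the bar and in the latch hole. Continue down to TCP about 97.

>>> servo_tool --pt "0.01 0 -0.06 0 0 0 -0.5" --pt "0.01 0 -0.12 0 0 0 -0.5" --pt "0.01 0 -0.18 0 0 0 -0.5" --pt "0.01 0 -0.23 0 0 0 -0.5" --pt "0.01 0 -0.26 0 0 0 -0.5" --pt "0.01 0 -0.26 0 0 0 -0.5"

```text
clock: 15.12
ee_pos: [468.5, -11.3, 98.1]
tcp_rot: [-0.0, 0.033, 0.999, 0.0]
ft_force: [0.4, 0.6, -0.9]
grip_width: 34.1
finger_force: 60.1
```

>>> servo_tool --pt "0 0 -0.01 0 0 0 -0.5" --pt "0 0 -0.02 0 0 0 -0.5" --pt "0 0 -0.03 0 0 0 -0.5" --pt "0 0 -0.03 0 0 0 -0.5"

```text
clock: 15.62
ee_pos: [468.5, -11.3, 95.3]
tcp_rot: [0.0, 0.033, 0.999, -0.0]
ft_force: [-0.5, 0.5, -1.2]
grip_width: 33.9
finger_force: 60.2
```

>>> servo_tool --pt "0 0 -0.01 0 0 0 -0.5" --pt "0 0 -0.02 0 0 0 -0.5" --pt "0 0 -0.02 0 0 0 -0.5"

```text
clock: 16.0
ee_pos: [468.7, -11.3, 95.0]
tcp_rot: [0.0, 0.033, 0.999, -0.0]
ft_force: [-11.7, 1.3, 28.9]
grip_width: 33.9
finger_force: 63.2
```

The head is seated (29 N up). Release and rise.

>>> servo_tool --pt "0 0 0.02 0 0 0 -0.5" --pt "0 0 0.02 0 0 0 1" --pt "0 0 0.02 0 0 0 1" --pt "0 0 0.02 0 0 0 1" --pt "0 0 0.02 0 0 0 1" --pt "0 0 0.4 0 0 0 1" --pt "0 0 0.9 0 0 0 1" --pt "0 0 1 0 0 0 1" --pt "0 0 1 0 0 0 1"

```text
clock: 17.12
ee_pos: [468.5, -11.3, 193.2]
tcp_rot: [0.0, 0.033, 0.999, -0.0]
ft_force: [0.3, -0.2, -0.4]
grip_width: 85.4
finger_force: 0.0
```

```bash
python3 - <<'E'
from h import *
s=state(); print(s["ee_pos"],s["ft_force"],s["grip_width"])
p,d=grab_frame("side"); save("s5.png",cv2.resize(p[240:405,220:440],(800,600)))
E
```

```text
[468.51946261 -11.27621038 193.22843574] [ 0.2981059  -0.19007651 -0.42571981] 85.40988446480848
```

View pics/s5.png

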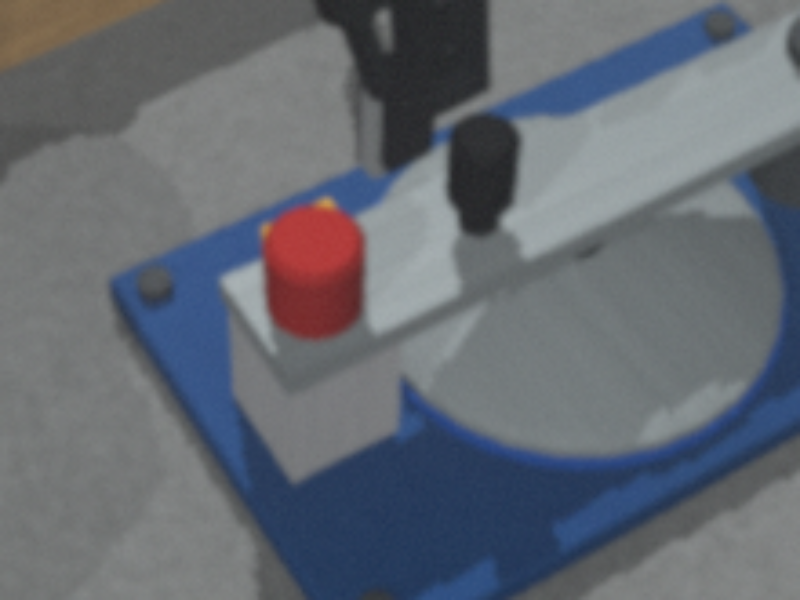

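The red head (314,270) sits flat on the closed bar, the pin is upright, and the gripper is clear above.

```bash
python3 -c "
from workcell import *
print(finish_job())"
```

```text
the job is handed in; nothing more can be done
None
```

I swung the bar closed against its stop, put the red pin down through both holes until its head sat on the bar, let go, moved the gripper clear and handed the job in at about 17 s; no verdict was returned.

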